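# Shut the pantry drawer and draw it tight with the cam lock

## Robot

A 6-joint arm with a two-finger parallel gripper is mounted at the origin on the work surface. World frame = base frame: x ahead of the robot, y to its left, z up, the work surface at z = 0. Lengths are in m, angles in degrees, forces in N, time in s.
With the tool pointing down it reaches from about 0.375 to 0.75 m from the base axis. Payload 9 kg.
Tool frame: the origin (TCP) lies where the fingers leave the gripper's body, on its centre line; the fingertips stand 73 mm ahead of it and the grasp point (between the pads) lies 54 mm ahead of it (robot.tip_reach is the distance from the TCP to the fingertips, in m); z points along the fingers, y is the direction in which the jaws open and shut (so a half turn about z gives the same grasp; the last joint's range is limited). The gripper opens to 85 mm and grips with 20 to 120 N. Pads are 22 mm wide; open, the fingers measure 114 mm over their backs; the gripper's body (76 mm by 85 mm) begins 54 mm behind the grasp point. The pads swing forward as they close: fully open they stand 13 mm farther back than shut.
Start: joints at [50.724, 5.964, 5.575, 89.605, 0, 77.527], TCP at [0.271, 0.536, 0.304] pointing down, gripper open.
Joint ranges: [-171.21, 171.21], [-48.23, 106.86], [-62.78, 66.21], [-105.2, 120.99], [-86.42, 89.51], [-180, 180]. Speed limits (degrees/s): [127.2, 127.2, 147.25, 180, 180, 180].

## Interface

Orientations are given as [roll, pitch, yaw] about the fixed x, y, z axes, in that order (R = Rz(yaw) Ry(pitch) Rx(roll)).
In Python, from plant import robot gives the robot as it stands. Calls block until the motion is done:
- robot.move_pose(position, orientation): joint-space move of the TCP to a pose.
- robot.line_to(position, vel=0.15, rotation=None, guard=None): straight line of the TCP; rotation=None keeps the orientation; vel is the mean speed in m/s. With guard (N) it stops when the force on the tool has changed by that much, and returns True; else False.
- robot.goto_joints(angles): joint-space move.
- robot.set_gripper(opening): finger opening in m; the grip force is fixed at half the most; returns when the fingers have stopped.
- robot.pause(seconds).
- robot.ik(position, orientation): joint angles nearest the present ones, or None.
- robot.observe(): the state.
- robot.grab_frame(name): name is "scene" or "side" or "wrist"; returns the picture (384x512x3 uint8, blue, green, red); there is no depth.
- robot.get_calibration(name): a dict with "vertical_fov" (degrees; the focal length in pixels is half the picture's height over the tangent of half this angle, whatever the lens; pixels are square), "cx", "cy" (the principal point, pixels), "k1" (the pictures are not rectified: a ray, as slopes to the right and down, at radius r is drawn at 1 + k1 r^2 times it, then the intrinsics apply), "rvec" (rotation vector, rad) and "tvec" (3), from world to camera coordinates, as OpenCV has them. Camera axes: x right, y down, z forward; pixel columns grow to the right and rows downward; lengths in m; the calibration is good to about 2 mm. A picture is of the moment at which its call begins: read the wrist's pose just before it. get_calibration takes no time and is no camera call; for the wrist camera it gives the pose at the moment of the call.
A pose or a line that the arm cannot do raises robot.IKError and nothing moves.
- robot.job_done(): hands the job in, once; it reports no verdict.
The state is a dict: "time": time; "q": joint angles; "qvel": joint speeds; "joint_torque": joint torques, N m; "tool_pos": TCP position; "tcp_rot": TCP orientation; "ft_force": force on the tool from outside, world axes, zero at the start; "torque": the same for the moment, N m; "gripper_width": finger opening in m.
Only numpy, scipy, OpenCV 4.12 (cv2) and the standard library are available. Lean on these libraries where they do the work, as an engineer would, in place of code of your own. Each camera call takes 0.05 s, during which the arm holds its last target. There are 200 camera calls.

## Task

The pantry drawer is standing open and its cam lock has been left turned, so the lock's hook is in the way. Swing the lock's lever back to the open side, push the drawer home until it clicks, then swing the lever all the way over to the locked side so that the hook draws the drawer fully tight against the cabinet, and let go. Leave the flask, the date tin and the cups as they stand.

Things in the scene. Friction and masses are not known exactly. Their poses are not given: they have to be found in the camera images.
- pantry: White laminate pantry unit, fixed. Origin: centre of its underside, on the work surface; x points from its front to its back (the front looks along -x, to the robot), y to its left as the robot sees it, z up. Drawer cabinet: x -110 to 110 mm, 300 wide, top 150 mm up; above it an upper board on two side cheeks (|y| 138 to 150 mm, x -75 to -15 mm).
- board_edge (a point): Middle of the lower front edge of the upper shelf board, at x = -125, y = 0, z = 323 mm of the unit; the board is 300 wide, 18 thick, and runs 110 back from here. The lever's grip stands only 10 to 30 mm in front of this edge, so an upright gripper hits the board: tilt it 25 to 45 degrees, fingers pointing down and in towards the unit.
- drawer (a joint): How far the drawer stands out along the unit's -x, m (at most 0.11). 0 = tight against the cabinet. Pushed in, it rides over a ball catch at 0.016 (about 5 N), clicks, and rests at about 0.008 against a sprung seal (3 to 9 N), which pushes it back there when pressed further and let go; only the cam holds it tighter. Start 0.05 to 0.09. Friction 1 N.
- drawer_front (a point): Centre of the drawer front's outer face, 101 mm up (moves with the drawer). The white front, 296 wide, 94 high, looks along the unit's -x and is flat but for two rounded chrome knobs (26 mm balls, 35 mm out) 95 mm left and right of this point, 6 mm below it. With the cam open the lever grip stands over the left half of the front edge: push right of the middle.
- keeper_pin (a point): Top of the chrome keeper pin, 8 mm thick, that stands up from the middle of the drawer front's top edge (148 mm) to 167 mm above the work surface, 8 mm behind the front's outer face; the cam's hook catches and pulls it.
- cam (a joint): Turn of the cam lock, rad, about the vertical line through cam_axis, counter-clockwise from above. 0 = open: lever points forward-left (-x+y of the unit). 1.571 = locked: forward-right (-x-y). The lever's angle from the unit's x axis is 2.356 + value. Above 0.25 the hook blocks an open drawer. With the drawer clicked home, turning to 1.3 or more draws it in. Stays where left.
- cam_axis (a point): Point on the cam's vertical turning axis, 207 mm above the work surface (the height of the grip's middle), at x = -85 mm, y = 0 of the unit. Turning takes about 0.1 N m, up to 0.4 N m while drawing the drawer in.
- cam_grip (a point): Place to pinch: middle of the lever's upright round black grip, 22 mm thick, 177 to 224 mm above the work surface, 70 mm from the axis. The lever is a flat chrome bar, 16 wide, top at 179 mm, from grip to axis; the hook below it (154 to 166 mm) reaches 58 mm out. The round grip swivels between the fingers: carry it round its arc without turning the gripper.
- flask_mid (a point): Steel vacuum flask with black twist cap, 74 mm diameter, 214 high, standing left of the unit. The point is its centre half-way up. Leave alone.
- tin_mid (a point): Bronze-coloured empty date tin 79 x 109 x 45 high, standing left of the unit. The point is its centre. Leave alone.
- cup0_mid (a point): White ceramic finjan cup, 64 mm wide, 52 high, on the beige silicone mat (120 x 190 x 4) right of the unit. The point is its centre. Leave alone.
- cup1_mid (a point): Second cup, like the first.

How it is judged:
By the outcome, as a careful person would: the job done as asked, in the order asked, and still so for the second after the job is handed in, with the robot touching nothing.
It also fails if it takes over 70 s, if anything falls off the work surface, if the arm or the gripper's body presses on something with over 40 N, if the wrist force passes 120 N, or if a joint passes its speed limit or range.

## Working session

There is one attempt and no reset: what is moved stays moved. The work goes in short steps, each a Python script; the robot and the scene stay as the last script left them, time stands still between calls to the robot, and variables do not carry over. Pictures are saved under pics/ and viewed, on a budget of 10 in all, crops included, one or two more only if the job needs it, and the job is handed in when it is done.

```bash
ls; mkdir -p pics; python3 - <<'E'
from plant import robot
import cv2,numpy as np
for n in("scene","side"):
    cv2.imwrite(f"pics/{n}0.png",cv2.resize(robot.grab_frame(n),(800,600),interpolation=cv2.INTER_CUBIC)); print(n,robot.get_calibration(n))
s=robot.observe();print(s)
E
```

```text
pics
scene {'vertical_fov': 46.58512186967655, 'cx': 263.78699527428546, 'cy': 194.0242104958538, 'k1': -0.13051949781469874, 'rvec': array([ 1.59669993, -2.48561462,  0.39408487]), 'tvec': array([0.27680556, 0.60184796, 1.21655528])}
side {'vertical_fov': 52.87097048654604, 'cx': 256.73978124909763, 'cy': 193.94236620495752, 'k1': -0.11078280481964807, 'rvec': array([ 1.10455473,  2.28555108, -1.05597603]), 'tvec': array([ 0.38850501, -0.15635185,  1.41416104])}
{'time': 0.1, 'q': array([5.07255955e+01, 5.99573982e+00, 5.53266936e+00, 8.96043397e+01,
       1.12905768e-03, 7.75267631e+01]), 'qvel': array([ 0.03962   ,  0.0457271 ,  0.04502516, -0.01136192,  0.08133336,
        0.09099274]), 'joint_torque': array([ 5.85348069e-03, -5.58204782e+01,  5.04721749e+01,  1.30483689e-02,
       -3.28559008e-04, -1.56907873e-05]), 'tool_pos': array([0.270392  , 0.53539089, 0.30320557]), 'tcp_rot': array([-1.79934425e+02, -1.56618965e-02,  1.53198823e+02]), 'ft_force': array([-0.74437077,  0.60047026,  0.60762065]), 'torque': array([0.01228902, 0.04143873, 0.03147604]), 'gripper_width': 0.08519311070554442}
```

View pics/scene0.png

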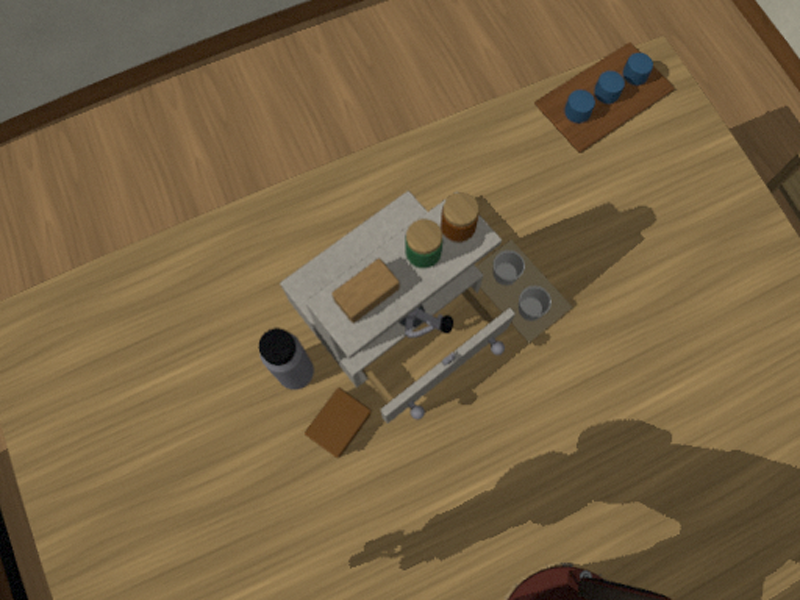

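View pics/side0.png

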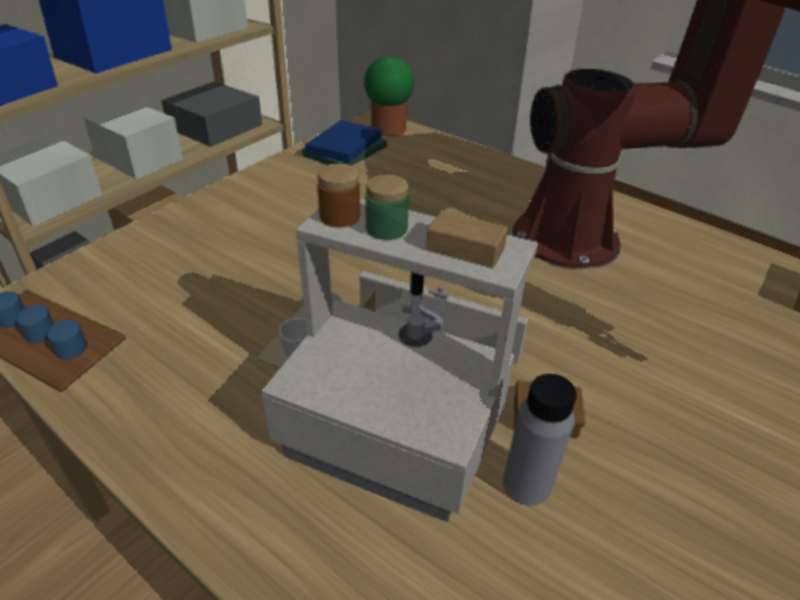

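The scene picture shows the unit rotated, with its front toward the lower right. The lever grip is at about (446,324), the knobs at (418,412) and (497,348), and the keeper pin near (449,358). Next I'll take an enlarged crop for the fit.

```bash
python3 - <<'E'
from plant import robot
import cv2,numpy as np
a=robot.grab_frame("scene")[115:275,170:335]
b=robot.grab_frame("side")[125:335,160:370]
A=cv2.resize(a,None,fx=3.6,fy=3.6,interpolation=cv2.INTER_CUBIC)
cv2.imwrite("pics/sc1.png",cv2.convertScaleAbs(A,alpha=1.5))
E
```

```text
(no output)
```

View pics/sc1.png

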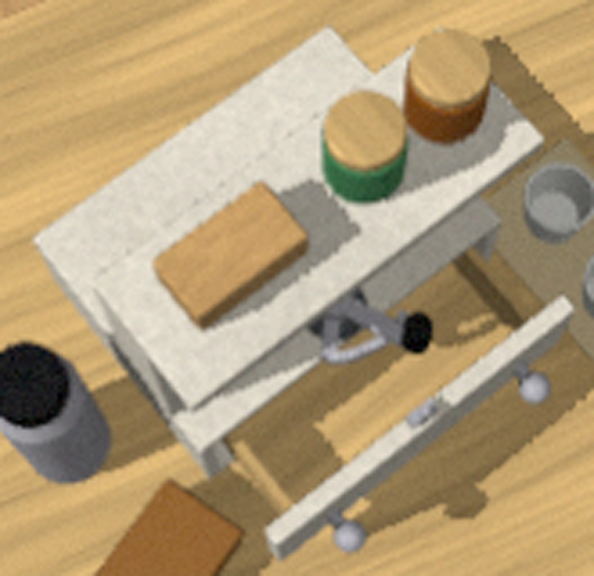

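Readings from the crop: board front-top corners (193,404) and (541,137), cabinet back-top corners (37,241) and (330,30), cabinet front-left (207,452), knobs (349,536) and (535,387), and grip top (417,332). I'll fit the poses to these.

```bash
cat > h.py <<'E'
import numpy as np,cv2
from scipy.optimize import least_squares
def proj(c,P):
    R,_=cv2.Rodrigues(np.array(c['rvec'])); p=np.atleast_2d(P)@R.T+np.ravel(c['tvec'])
    u=p[:,:2]/p[:,2:]; r2=(u**2).sum(1,keepdims=True); u=u*(1+c['k1']*r2)
    f=192/np.tan(np.radians(c['vertical_fov']/2)); return u*f+[c['cx'],c['cy']]
def W(u,P):  # unit -> world, u=(x,y,yaw)
    P=np.atleast_2d(P)*1.; c,s=np.cos(u[2]),np.sin(u[2])
    return np.c_[P[:,0]*c-P[:,1]*s+u[0],P[:,0]*s+P[:,1]*c+u[1],P[:,2]]
def ray(c,uv,z):
    return least_squares(lambda q:(proj(c,[q[0],q[1],z])-uv)[0],[.5,0]).x
E
python3 - <<'E'
from plant import robot
from h import *
S,D=robot.get_calibration("scene"),robot.get_calibration("side")
sc=lambda *p:np.array(p)/3.6+[170,115]
sd=lambda *p:np.array(p)/1.5625
M=[(S,sc(193,404),(-.125,.15,.341)),(S,sc(541,137),(-.125,-.15,.341)),(S,sc(37,241),(.11,.15,.15)),(S,sc(330,30),(.11,-.15,.15)),(S,sc(207,452),(-.11,.15,.15)),
(D,sd(268,393),(.11,-.15,.15)),(D,sd(466,460),(.11,.15,.15)),(D,sd(300,231),(-.015,-.15,.341)),(D,sd(522,287),(-.015,.15,.341)),(D,sd(535,245),(-.125,.15,.341))]
F=[(sc(277,552),(0,.148,.148)),(sc(573,307),(0,-.148,.148)),(sc(349,536),(-.022,.095,.095)),(sc(535,387),(-.022,-.095,.095))]
def r(q):
    u=q[:3]; o=[proj(c,W(u,P))[0]-uv for c,uv,P in M]
    o+=[proj(S,W(u,np.add(P,(q[3],0,0))))[0]-uv for uv,P in F]
    L=2.356+q[4]; g=(-.085+.07*np.cos(L),.07*np.sin(L),.224)
    o.append(proj(S,W(u,g))[0]-sc(417,332)); return np.ravel(o)
best=None
for y in np.arange(-3,3.1,1):
    s=least_squares(r,[.5,.2,y,-.19,.8],loss='soft_l1')
    if best is None or s.cost<best.cost: best=s
q=best.x;print(q,np.degrees(q[2]));print(r(q).reshape(-1,2).round(1))
u=q[:3]
for n,P in dict(axis=(-.085,0,.207),edge=(-.125,0,.323),face=(q[3],0,.101),open=(-.085-.0495,.0495,.2),lock=(-.1345,-.0495,.2)).items():print(n,W(u,P).round(3))
print('flask',ray(S,np.array((281,347))/1.5625,.214))
np.save('q.npy',q)
E
```

```text
[ 0.70958507  0.04200481  0.25323607 -0.20011426  1.10419252] 14.509357746620797
[[ 0.   2.5]
 [ 1.3  0.7]
 [-1.7  0.2]
 [-1.  -1.3]
 [-1.6  1. ]
 [-3.5 -1.6]
 [ 1.7  3.6]
 [-2.1 -1.5]
 [-2.8  0.6]
 [ 2.6 -2.8]
 [ 0.2 -1.4]
 [ 0.6  0.1]
 [ 0.4  0.1]
 [-0.2 -0. ]
 [-0.1 -0.1]]
axis [[0.627 0.021 0.207]]
edge [[0.589 0.011 0.323]]
face [[ 0.516 -0.008  0.101]]
open [[0.567 0.056 0.2  ]]
lock [[ 0.592 -0.04   0.2  ]]
flask [0.64855326 0.24976145]
```

Fit residuals are about 1–3 px. The cam is near 1.10 rad and the unit's yaw is about 14.5°. Next is a pre-grasp, with a closer look from the wrist camera.

```bash
cat >> h.py <<'E'
from scipy.spatial.transform import Rotation as Ro
def ori(yaw,t,flip=False):
    t=np.radians(t); z=np.array([np.sin(t),0,-np.cos(t)]); y=np.array([0,1.,0])*(-1 if flip else 1)
    R=Ro.from_euler('z',yaw).as_matrix()@np.c_[np.cross(y,z),y,z]
    return Ro.from_matrix(R).as_euler('xyz',degrees=True),R
def grip(u,th,z=.210):
    L=2.356194+th; return W(u,(-.085+.07*np.cos(L),.07*np.sin(L),z))[0]
E
python3 - <<'E'
from plant import robot
from h import *
q=np.load('q.npy');u=q[:3]
for f in (0,1):
    o,R=ori(u[2],35,f)
    for th in (q[4],0,1.57): print(f,robot.ik(grip(u,th)-R[:,2]*.054,o))
f=0
o,R=ori(u[2],35,0); p=grip(u,q[4])-R[:,2]*.15
j=robot.ik(p,o)
if j is None or robot.ik(grip(u,0)-R[:,2]*.054,o) is None: o,R=ori(u[2],35,1);f=1
print(f); robot.move_pose(p,o)
s=robot.observe();c=robot.get_calibration("wrist");im=robot.grab_frame("wrist")
cv2.imwrite("pics/w1.png",cv2.resize(im,(800,600),interpolation=cv2.INTER_CUBIC))
np.save('w1.npy',c);print(s['time'],s['tool_pos'],p,s['q'])
for th in(q[4],):print(proj(c,[grip(u,th,.224),grip(u,th,.179),W(u,(-.125,-.15,.323))[0],W(u,(-.125,.15,.323))[0],W(u,(q[3],.148,.148))[0],W(u,(q[3],-.148,.148))[0],W(u,(q[3]+.008,0,.167))[0]])*1.5625)
E
```

```text
0 [-26.28086776 -41.50026408 -44.46183242  59.10895165  22.00654987
 -35.2537873 ]
0 [-16.32064257 -44.23281579 -46.44061     56.7752957   17.09480428
 -26.05373779]
0 [-27.60414277 -35.27040374 -40.53583608  57.28600957  22.62146603
 -36.52036769]
1 [-26.28086776 -41.50026408 -44.46183242  59.10895165  22.00654987
 144.7462127 ]
1 [-16.32064257 -44.23281579 -46.44061     56.7752957   17.09480428
 153.94626221]
1 [-27.60414277 -35.27040374 -40.53583608  57.28600957  22.62146603
 143.47963231]
1Traceback (most recent call last):
  File "<stdin>", line 11, in <module>
plant.IKError: the arm cannot take that pose within its joint ranges
```

```bash
python3 - <<'E'
from plant import robot
from h import *
q=np.load('q.npy');u=q[:3]
for t in (26,30,35):
  for dy in (0,-15,15):
    o,R=ori(u[2]+np.radians(dy),t,0)
    print(t,dy)
    for th in (q[4],0,.8,1.57):
        g=grip(u,th)-R[:,2]*.054
        r=[]
        for back,up in((0,0),(.05,0),(.1,0),(.04,.05),(.0,.08),(0.05,.1)):
            j=robot.ik(g-R[:,2]*back+[0,0,up],o); r.append('-' if j is None else f'{j[0]:.0f},{j[1]:.0f},{j[2]:.0f},{j[5]:.0f}')
        print('  ',round(th,2),r)
E
```

```text
26 0
   1.1 ['-23,-31,-34,-35', '-25,-34,-32,-36', '-27,-36,-29,-38', '-24,-32,-26,-36', '-23,-29,-25,-35', '-25,-30,-19,-36']
   0 ['-14,-32,-36,-26', '-15,-36,-33,-27', '-17,-38,-30,-29', '-15,-34,-28,-27', '-14,-31,-26,-26', '-15,-32,-20,-27']
   0.8 ['-21,-33,-36,-33', '-23,-36,-33,-34', '-25,-39,-30,-36', '-22,-34,-28,-34', '-21,-31,-27,-33', '-23,-32,-20,-34']
   1.57 ['-24,-25,-30,-36', '-26,-29,-28,-38', '-28,-31,-25,-40', '-26,-27,-23,-37', '-24,-24,-22,-36', '-26,-25,-15,-38']
26 -15
   1.1 ['-19,-33,-37,-17', '-20,-37,-34,-18', '-21,-40,-31,-19', '-20,-35,-29,-18', '-19,-32,-27,-17', '-20,-33,-21,-18']
   0 ['-10,-33,-37,-8', '-10,-37,-35,-9', '-11,-40,-32,-9', '-10,-35,-29,-8', '-10,-32,-28,-8', '-10,-33,-21,-9']
   0.8 ['-17,-35,-38,-15', '-18,-39,-36,-16', '-19,-42,-33,-17', '-18,-37,-30,-15', '-17,-34,-29,-15', '-18,-35,-22,-16']
   1.57 ['-21,-28,-33,-18', '-22,-32,-31,-19', '-23,-35,-28,-20', '-22,-30,-26,-19', '-21,-27,-24,-18', '-22,-29,-18,-19']
26 15
   1.1 ['-26,-25,-30,-52', '-28,-27,-27,-55', '-31,-29,-23,-58', '-28,-26,-22,-54', '-26,-24,-21,-52', '-28,-24,-1
[... 2369 characters left out ...]
 '-', '-', '-10,-44,-39,-8', '-11,-47,-34,-9']
   0.8 ['-', '-', '-', '-', '-19,-46,-40,-15', '-']
   1.57 ['-23,-40,-44,-18', '-24,-46,-43,-20', '-', '-24,-43,-38,-20', '-23,-39,-35,-18', '-24,-42,-30,-20']
35 15
   1.1 ['-30,-32,-38,-54', '-34,-36,-36,-58', '-38,-38,-32,-63', '-33,-34,-30,-58', '-30,-32,-29,-54', '-34,-33,-23,-58']
   0 ['-21,-37,-41,-45', '-24,-41,-39,-48', '-28,-44,-36,-52', '-24,-39,-34,-48', '-21,-36,-32,-45', '-24,-37,-27,-48']
   0.8 ['-28,-36,-40,-53', '-32,-39,-38,-56', '-36,-41,-34,-61', '-31,-37,-32,-56', '-28,-34,-31,-53', '-32,-35,-25,-56']
   1.57 ['-31,-26,-34,-56', '-34,-30,-31,-59', '-38,-32,-28,-63', '-34,-28,-26,-58', '-31,-26,-25,-56', '-34,-27,-19,-59']
```

```bash
python3 - <<'E'
from plant import robot
from h import *
q=np.load('q.npy');u=q[:3]
o,R=ori(u[2],30); p=grip(u,q[4])-R[:,2]*.154
robot.move_pose(p,o)
s=robot.observe();c=robot.get_calibration("wrist");im=robot.grab_frame("wrist")
cv2.imwrite("pics/w1.png",cv2.resize(im,(800,600),interpolation=cv2.INTER_CUBIC))
np.save('w1.npy',c);print(s['time'],s['tool_pos'],p,s['q'])
print((proj(c,[grip(u,q[4],.224),grip(u,q[4],.179),W(u,(-.125,-.15,.323))[0],W(u,(-.125,.15,.323))[0],W(u,(q[3],.148,.148))[0],W(u,(q[3],-.148,.148))[0],W(u,(q[3]+.008,0,.167))[0]])*1.5625).round())
E
```

```text
2.4167 [ 0.49396874 -0.03602488  0.34343501] [ 0.49389551 -0.03647616  0.34336791] [-29.17543608 -42.07905916 -33.75041132  75.69408046  20.22323624
 -39.6198123 ]
[[400. 331.]
 [400. 273.]
 [102. 545.]
 [789. 537.]
 [690. 177.]
 [182. 175.]
 [440. 203.]]
```

View pics/w1.png

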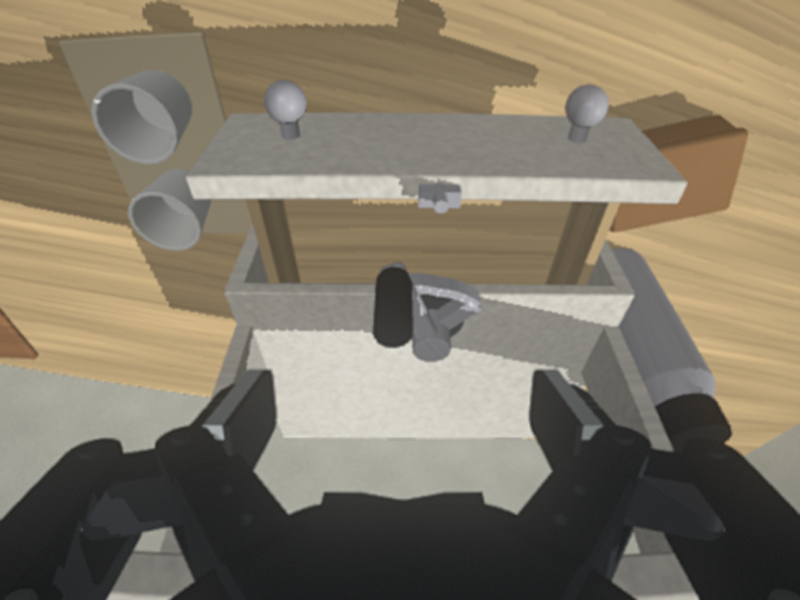

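The wrist view confirms the fit. The grip top is at (393,328) against a predicted (400,331), and the pin at (440,205) against (440,203). I'll grasp and swing to open.

```bash
cat >> h.py <<'E'
def arc(robot,u,R,a,b,off,n=8,vel=.08):
    for th in np.linspace(a,b,n+1)[1:]:
        hit=robot.line_to(grip(u,th)+off-R[:,2]*.054,vel=vel,guard=50)
        s=robot.observe(); print(round(th,2),s['ft_force'].round(1),round(s['gripper_width'],4),hit)
        if hit: break
E
python3 - <<'E'
from plant import robot
from h import *
q=np.load('q.npy');u=q[:3]
o,R=ori(u[2],30)
off=W([0,0,u[2]],(0,-.0015,0))[0]
print(robot.line_to(grip(u,q[4])+off-R[:,2]*.054,vel=.12,guard=15))
robot.set_gripper(0); s=robot.observe();print(s['time'],s['gripper_width'],s['ft_force'].round(1))
if .017<s['gripper_width']<.027:
    arc(robot,u,R,q[4],0,off*0)
    c=robot.get_calibration("wrist");cv2.imwrite("pics/w2.png",robot.grab_frame("wrist"))
    cv2.imwrite("pics/s2.png",cv2.resize(robot.grab_frame("scene")[115:275,170:335],None,fx=3.6,fy=3.6))
print(robot.observe()['time'])
E
```

```text
False
4.0583 0.020338892006895738 [-5.2 -2.4  3.1]
0.97 [-14.5 -12.8   7.6] 0.0204 False
0.83 [-19.7 -11.6   9.2] 0.0203 False
0.69 [-9.5 -3.4  6.5] 0.0204 False
0.55 [-6.5 -8.7  3.2] 0.02 False
0.41 [ 7.2 -2.  -2.8] 0.0206 False
0.28 [ 5.5 -8.7 -1.6] 0.02 False
0.14 [ 4.4 -5.7 -1.1] 0.0201 False
0.0 [-1.2 -9.7  2.4] 0.0205 False
6.3167
```

View pics/w2.png

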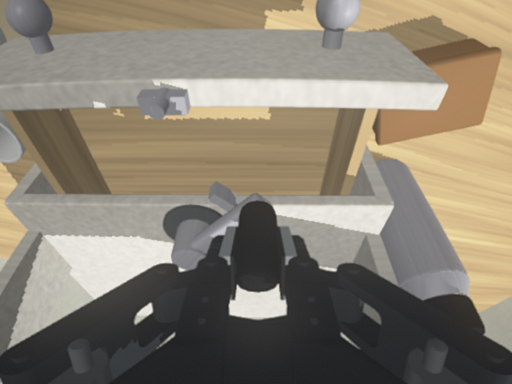

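The lever is pinched and now points forward-left, with the cam near 0. I'll release, retreat and check reach for the drawer push.

```bash
python3 - <<'E'
from plant import robot
from h import *
q=np.load('q.npy');u=q[:3]
o,R=ori(u[2],30)
robot.set_gripper(.06)
robot.line_to(grip(u,0)-R[:,2]*.144,vel=.15)
robot.set_gripper(0)
s=robot.observe();print(s['time'],s['ft_force'].round(1),s['gripper_width'])
for dy in (0,15,30):
  for t in (20,25,30,35,40):
    o,R=ori(u[2]+np.radians(dy),t); r=[]
    for x,z in((q[3]-.035,.105),(q[3]-.035,.2),(q[3]-.01,.105),(-.13,.105)):
        j=robot.ik(W(u,(x,-.05,z))[0]-R[:,2]*robot.tip_reach,o); r.append(None if j is None else j.round().astype(int).tolist())
    print(dy,t,r)
E
```

```text
8.125 [-0.7  0.9  0.8] -2.6863709117158155e-05
0 20 [[-32, -37, -46, 67, 14, -44], [-32, -37, -36, 77, 14, -44], [-29, -32, -43, 64, 14, -42], [-22, -17, -32, 59, 12, -35]]
0 25 [[-35, -43, -51, 65, 19, -46], [-35, -43, -41, 75, 19, -46], [-32, -38, -48, 62, 18, -43], [-24, -23, -38, 55, 15, -36]]
0 30 [None, None, [-34, -45, -54, 61, 22, -45], [-26, -29, -44, 52, 19, -37]]
0 35 [None, None, None, [-28, -35, -49, 48, 23, -37]]
0 40 [None, None, None, [-30, -40, -55, 44, 27, -37]]
15 20 [[-34, -31, -41, 70, 18, -62], [-34, -31, -32, 80, 18, -62], [-31, -26, -38, 68, 17, -59], [-25, -13, -28, 63, 16, -53]]
15 25 [[-37, -35, -45, 69, 23, -65], [-37, -35, -36, 79, 23, -65], [-34, -30, -43, 66, 22, -62], [-27, -17, -33, 60, 21, -54]]
15 30 [[-41, -38, -49, 68, 28, -67], [-41, -39, -39, 78, 28, -67], [-38, -34, -46, 65, 27, -64], [-29, -21, -37, 57, 25, -55]]
15 35 [[-44, -42, -53, 68, 33, -70], [-44, -42, -43, 78, 33, -70], [-41, -38, -50, 64, 33, -66], [-32, -25, -42, 54, 30, -56]]
15 40 [[-47, -44, -56, 68, 39, -73], [-47, -45, -46, 78, 39, -73], [-44, -41, -54, 63, 38, -69], [-34, -28, -46, 52, 35, -57]]
30 20 [[-35, -23, -36, 73, 20, -79], [-35, -24, -27, 84, 20, -79], [-33, -19, -33, 72, 19, -76], [-26, -7, -22, 68, 19, -69]]
30 25 [[-39, -25, -38, 73, 25, -82], [-39, -26, -29, 84, 25, -82], [-36, -21, -36, 71, 25, -79], [-29, -9, -26, 66, 24, -72]]
30 30 [[-42, -26, -40, 73, 30, -86], [-42, -27, -32, 84, 30, -86], [-39, -22, -38, 71, 30, -82], [-31, -11, -29, 64, 29, -74]]
30 35 [[-45, -26, -42, 74, 35, -89], [-45, -28, -34, 84, 35, -89], [-42, -23, -40, 71, 35, -86], [-34, -13, -31, 63, 34, -76]]
30 40 [[-48, -25, -43, 74, 40, -93], [-48, -28, -35, 85, 40, -93], [-45, -23, -41, 71, 40, -89], [-36, -13, -34, 62, 39, -78]]
```

```bash
python3 - <<'E'
from plant import robot
from h import *
q=np.load('q.npy');u=q[:3]
o,R=ori(u[2]+np.radians(15),30)
T=lambda x,z:W(u,(x,-.048,z))[0]-R[:,2]*robot.tip_reach
robot.move_pose(T(q[3]-.037,.2),o)
print(robot.line_to(T(q[3]-.037,.108),vel=.12,guard=15))
ex=W([0,0,u[2]],(1,0,0))[0]; f0=robot.observe()['ft_force']@ex
x=q[3]-.037
robot.line_to(T(-.165,.108),vel=.06,guard=15)
x=-.165
while x<-.115:
    x+=.003
    h=robot.line_to(T(x,.108),vel=.03,guard=25)
    s=robot.observe();tip=s['tool_pos']+R[:,2]*robot.tip_reach
    fx=s['ft_force']@ex-f0
    print(round(x,3),round((tip-[u[0],u[1],0])@ex,4),round(fx,1),h)
    if h or fx<-16: break
print(s['time'])
cv2.imwrite("pics/s3.png",cv2.resize(robot.grab_frame("side")[125:285,160:370],None,fx=3.7,fy=3.7,interpolation=cv2.INTER_CUBIC))
E
```

```text
False
-0.162 -0.1619 0.7 False
-0.159 -0.1589 0.2 False
-0.156 -0.1559 -0.2 False
-0.153 -0.1529 0.3 False
-0.15 -0.1498 0.4 False
-0.147 -0.1468 0.9 False
-0.144 -0.1438 0.9 False
-0.141 -0.1409 -0.2 False
-0.138 -0.1381 -3.6 False
-0.135 -0.1352 -4.6 False
-0.132 -0.1323 -6.2 False
-0.129 -0.131 -33.9 False
14.075
```

View pics/s3.png

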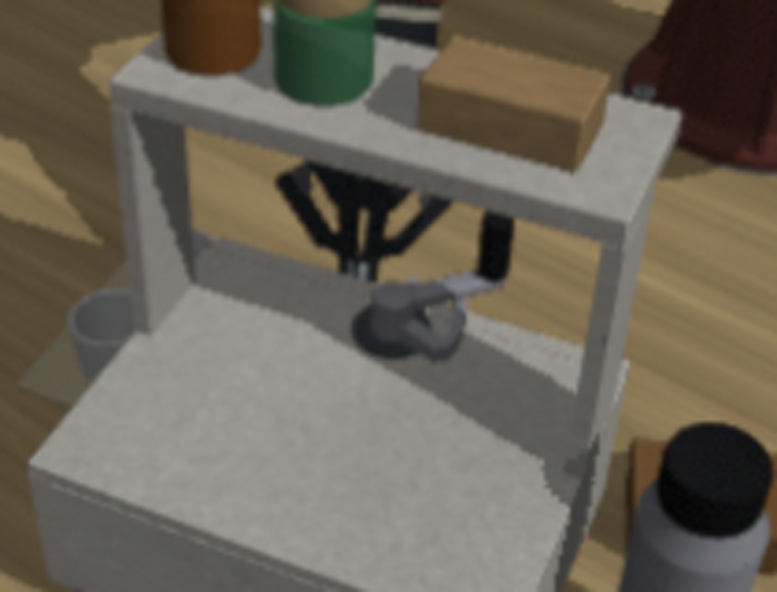

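The force profile shows the seal from tip x ≈ -0.139 and a hard stop at -0.131, so the drawer is past its click. The lever stands open. I'll back off, go to the lever pre-grasp and look.

```bash
python3 - <<'E'
from plant import robot
from h import *
q=np.load('q.npy');u=q[:3]
o,R=ori(u[2]+np.radians(15),30)
T=lambda x,z:W(u,(x,-.048,z))[0]-R[:,2]*robot.tip_reach
robot.line_to(T(-.20,.108),vel=.1); robot.line_to(T(-.22,.2),vel=.15)
o,R=ori(u[2],30)
robot.move_pose(grip(u,0)-R[:,2]*.154,o); robot.set_gripper(.06)
s=robot.observe();c=robot.get_calibration("wrist");im=robot.grab_frame("wrist")
cv2.imwrite("pics/w4.png",cv2.resize(im,(800,600),interpolation=cv2.INTER_CUBIC))
print(s['time'],(proj(c,[grip(u,0,.224),grip(u,0,.179)]+[W(u,P)[0] for P in((-.1215-.008,.148,.148),(-.1215-.008,-.148,.148),(-.1215,0,.167))])*1.5625).round())
E
```

```text
17.0 [[402. 331.]
 [402. 274.]
 [551. 248.]
 [109. 250.]
 [324. 277.]]
```

View pics/w4.png

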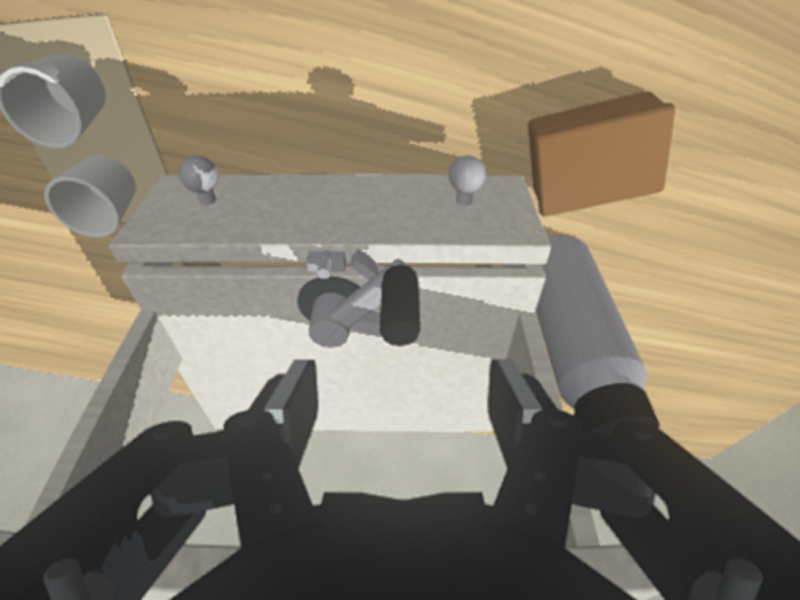

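The drawer rests at its clicked position (front edge at row ~247, predicted 248), and the grip is where predicted. I'll grasp and lock.

```bash
python3 - <<'E'
from plant import robot
from h import *
q=np.load('q.npy');u=q[:3]
o,R=ori(u[2],30)
print(robot.line_to(grip(u,0)-R[:,2]*.054,vel=.12,guard=15))
robot.set_gripper(0); s=robot.observe();print(s['time'],s['gripper_width'],s['ft_force'].round(1))
if .017<s['gripper_width']<.027:
    arc(robot,u,R,0,1.6,0*R[:,2],n=12)
    robot.pause(.3); s=robot.observe(); print(s['ft_force'].round(1))
    robot.set_gripper(.06); robot.line_to(s['tool_pos']-R[:,2]*.1,vel=.15)
    s=robot.observe();c=robot.get_calibration("wrist");im=robot.grab_frame("wrist")
    cv2.imwrite("pics/w5.png",cv2.resize(im,(800,600),interpolation=cv2.INTER_CUBIC))
    print(s['time'],s['ft_force'].round(1),(proj(c,[grip(u,a,z) for a in(1.4,1.5,1.571) for z in(.224,.179)]+[W(u,P)[0] for P in((-.1215,.148,.148),(-.1215,-.148,.148),(-.1135,0,.167))])*1.5625).round())
E
```

```text
False
18.4667 0.020311097438773785 [-3.  -4.4  5.3]
0.13 [-3.6  3.5  5.7] 0.0201 False
0.27 [-17.9   7.1  13.6] 0.0199 False
0.4 [-32.   12.1  21.1] 0.0204 False
0.53 [-29.5   2.3  17.2] 0.0201 False
0.67 [-23.8   7.5  16. ] 0.0203 False
0.8 [-12.3   1.6   7.8] 0.0203 False
0.93 [-9.7  8.   8.8] 0.0204 False
1.07 [-11.9   6.9  10.5] 0.0206 False
1.2 [3.8 9.7 1.2] 0.0205 False
1.33 [2.3 8.9 2.5] 0.02 False
1.47 [-0.4  6.7  2.9] 0.02 False
1.6 [14.4 10.2 -3.5] 0.0204 False
[15.1  9.1 -3.7]
23.25 [-0.1 -0.  -0.3] [[419. 319.]
 [417. 261.]
 [408. 325.]
 [407. 267.]
 [401. 329.]
 [401. 271.]
 [691. 256.]
 [253. 256.]
 [478. 284.]]
```

View pics/w5.png

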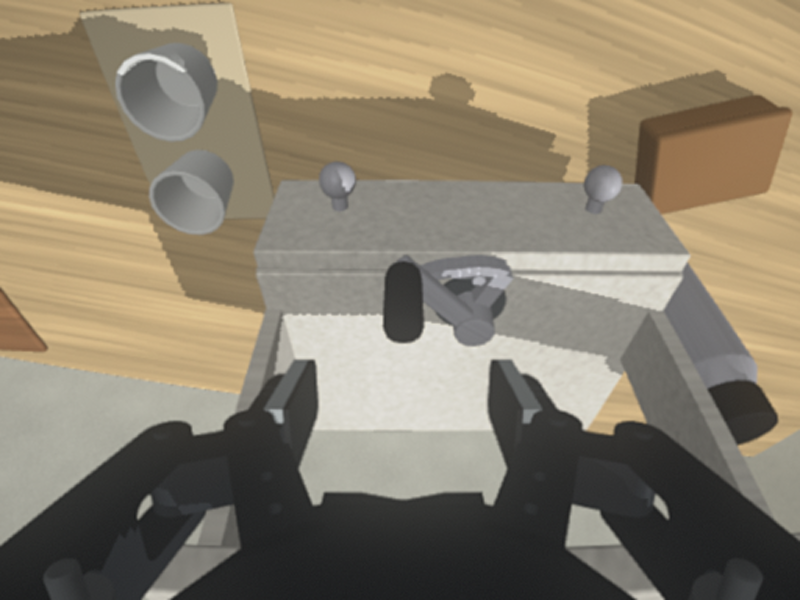

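The drawer gap is closed and the hook is round the pin. The grip column at 404 against a predicted 401 suggests about 1.53 rad. I'll give it one gentle guarded nudge toward the end stop.

```bash
python3 - <<'E'
from plant import robot
from h import *
q=np.load('q.npy');u=q[:3]
o,R=ori(u[2],30)
print(robot.line_to(grip(u,1.55)-R[:,2]*.054,vel=.12,guard=15))
robot.set_gripper(0); print(robot.observe()['gripper_width'])
for th in(1.6,1.64,1.68):
    h=robot.line_to(grip(u,th)-R[:,2]*.054,vel=.03,guard=25);s=robot.observe();print(th,s['ft_force'].round(1),h)
    if h or np.linalg.norm(s['ft_force'])>30:break
robot.set_gripper(.06); robot.line_to(s['tool_pos']-R[:,2]*.1,vel=.15)
s=robot.observe();c=robot.get_calibration("wrist");im=robot.grab_frame("wrist")
cv2.imwrite("pics/w6.png",cv2.resize(im,(800,600),interpolation=cv2.INTER_CUBIC))
print(s['time'],s['ft_force'].round(1),(proj(c,[grip(u,a,.2) for a in(1.45,1.5,1.571)]+[W(u,(-.1215,.148,.148))[0],W(u,(-.1215,-.148,.148))[0]])*1.5625).round())
E
```

```text
False
0.02054435844956353
1.6 [-11.2  -0.7   8.9] True
26.1917 [-0.3  0.5 -0.2] [[414. 292.]
 [409. 295.]
 [403. 299.]
 [690. 258.]
 [256. 258.]]
```

View pics/w6.png

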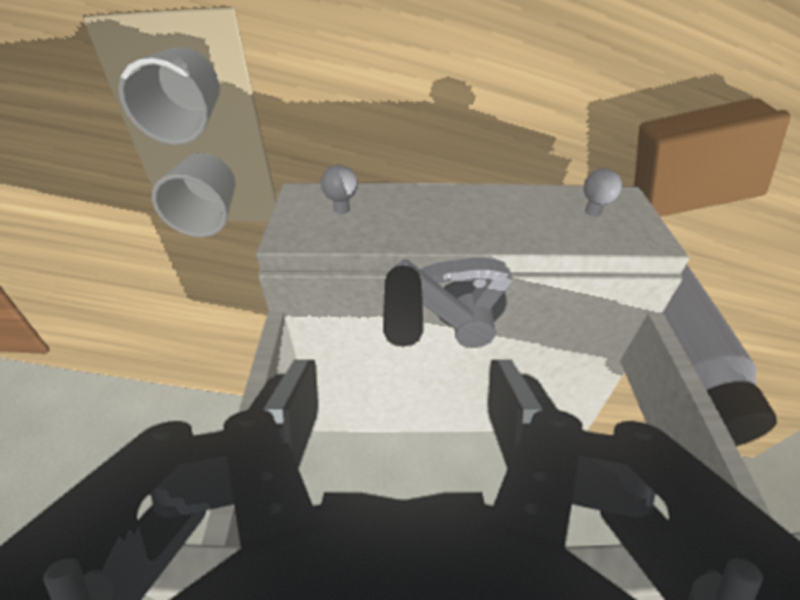

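The grip column is now 403, matching the 1.571 rad prediction. The drawer is tight (edge at row ~256, predicted 258) and the gripper is clear. I'll hand in.

```bash
python3 - <<'E'
from plant import robot
robot.pause(.3);print(robot.observe()['ft_force'].round(1));robot.job_done()
E
```

```text
[-0.  -0.6 -0.5]
the job is handed in; nothing more can be done
```

I swung the lever to the open side, pushed the drawer home past its click, then swung the lever over to the locked side, let go and handed the job in. It took about 26.5 s of the 70 s.

- **Drawer push:** the force climbed over the last 8 mm as the seal took up, then hit a hard stop. After I let go, the wrist picture showed the drawer resting about 8 mm out, as expected once clicked.
- **Locked state:** the last picture shows the gap closed and the hook round the keeper pin. The grip is at column 403, where I predicted it for 1.571 rad.
- **Contact:** the gripper is clear, with a tool force under 1 N at hand-in.
- **Other things:** I did not touch the cups, tin or flask, and they look unmoved in the wrist pictures.

**Loose ends:**
- After the first swing, the grip looked slightly short, about 1.53 rad. I re-pinched it and nudged it over; the nudge tripped the 25 N guard, so it stopped before the commanded 1.6 rad. I took that as the end stop, though a jolt from the move could also have tripped it.
- The first fit from the fixed cameras was off by 1 to 3 pixels, up to 4 at the worst corner. The wrist camera agreed with it to within a few millimetres.
- While drawing the drawer in, the force at the grip reached about 40 N, mostly along x. That was probably a small error in my arc, and it stayed below the 120 N wrist limit.

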